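Hold a gel sandwich against its gasket for clamping

ROBOT

A 7-joint arm with a two-finger parallel gripper is mounted at the origin on a cart in front of the work surface, level with it; the furniture and walls round the work are solid. World frame = base frame: x ahead of the robot, y to its left, z up, the work surface at z = 0. Lengths are in mm, angles in degrees, forces in N, time in s.
With the tool pointing down it reaches from about 425 to 1025 mm from the base axis. Payload 9.4 kg.
Tool frame: the origin (TCP) lies midway between the tips of the shut fingers; the grasp point (between the pads) lies 19 mm behind it; z points along the fingers, y is the line along which they close (so a half turn about z gives the same grasp; the last joint's range is limited). The gripper opens to 93 mm and grips with 3 to 60 N. Pads are 15 mm wide; open, the fingers measure 128 mm over their backs; the gripper's body (75 mm by 188 mm) begins 65 mm behind the grasp point.
Start: joints at [-79.853, 34.337, -0.143, 91.639, 0.103, 54.024, -4.572], TCP at [182.041, 701.773, 218.618] pointing down, gripper open.
Joint ranges: [-147.43, 147.43], [-19.82, 112.94], [-74.19, 73.91], [6.32, 146.72], [-59.91, 239.91], [6.04, 106.73], [-150.56, 150.56]. Speed limits (degrees/s): [127.2, 127.2, 172.46, 172.46, 180, 180, 180].

INTERFACE

Orientations are given as a 3x3 rotation matrix whose columns are the frame's x, y, z axes.
In Python, from cell import env gives the robot as it stands. Calls block until the motion is done:
- env.reach(position, orientation): joint-space move of the TCP to a pose.
- env.movel(position, ori=None, vel=150): straight line of the TCP; ori=None keeps the orientation; vel is the mean speed in mm/s.
- env.move_j(angles): joint-space move.
- env.gripper_to(opening, effort=None): opening from 0.0 (shut) to 1.0 (fully open); effort is the grip in N (None keeps the last); returns when the fingers have stopped.
- env.pause(seconds).
- env.inverse_kinematics(position, orientation): joint angles nearest the present ones, or None.
- env.state(): the state.
- env.read_camera(name): name is "scene" or "side" or "wrist"; returns the picture (400x640x3 uint8, red, green, blue); there is no depth.
- env.camera_info(name): a dict with "fx", "fy", "cx", "cy" (pixels), "R" (3x3) and "t" (3): a world point X has camera coordinates R X + t; the wrist camera has in their place "tool_from_camera" (4x4, takes a point from camera to tool coordinates, whose origin is the TCP and whose axes are the flange's). Camera axes: x right, y down, z forward; pixel columns grow to the right and rows downward; lengths in mm; the calibration is good to about 2 mm. A picture is of the moment at which its call begins: read the wrist's pose just before it. camera_info takes no time and is no camera call.
A pose or a line that the arm cannot do raises env.MotionError and nothing moves.
- env.job_done(): hands the job in; it is judged then, once.
The state is a dict: "clock": time; "q": joint angles; "dq": joint speeds; "effort": joint torques, N m; "eef_pos": TCP position; "tool_rot": TCP orientation; "contact_force": force on the tool from outside, world axes, zero at the start; "torque": the same for the moment, N m; "grip_width": opening from 0.0 (shut) to 1.0 (fully open); "grip_force": force on a finger pad.
Only numpy, scipy, OpenCV 4.12 (cv2) and the standard library are available. Lean on these libraries where they do the work, as an engineer would, in place of code of your own. Each camera call takes 0.05 s, during which the arm holds its last target. There are 200 camera calls.

TASK

Take the gel sandwich, the plate with the white ceramic back, out of the drying rack and stand it on the ledge of the clamping stand, between the two cheeks and leaning back with its white side flat on the black gasket. Then be the third hand for the colleague who will close the red clamps: press it squarely into the gasket with a steady push of about 10 N and finish while still holding it there. It is glass, so do not ram it against the stand, and leave the green plate and the other things on the bench where they are.

Things in the scene. Friction and masses are not known exactly. Their poses are not given: they have to be found in the camera images.
- sandwich: gel sandwich: stiff plate 120 mm wide (its y), 130 high (its z), 9 thick (its x), about 0.28 kg: white ceramic plate on its +x face, clear glass on its -x face, blue spacer strips between them along both sides. Origin: centre of the lower edge, mid thickness. Starts upright in the front or rear place of the rack; its upper 70 mm are free to be pinched from above across the thickness
- sandwich_top (a point): middle of the sandwich's top edge, 130 mm above the lower edge; the ceramic has a notch here, 6 mm deep and 88 mm wide, so let the fingertips reach 20 mm or more below the top
- sandwich_back (a point): point in the middle of the white face, 43 mm above the lower edge: when seated it faces the middle of the gasket. The glass face is 9 mm in front of it: the place to push
- blank: green clear-plastic blank plate, 120 x 130 x 8 mm, upright in the other place of the rack, where it must stay. Origin: centre of its lower edge
- rack: drying rack, fixed: white base 150 x 136 mm, blue pins with tops 58 mm above the bench; three places 45 mm apart along its x (-45, 0, +45 mm; the middle one empty). Plates stand across them, 8 mm above the bench, white face to the rack's +x, with about 2 mm of play on each side between the pins. Origin: centre of its underside
- stand: clamping stand, fixed: grey base 130 x 176 mm; back plate, gasket and ledge lean back (to its +x) 20 degrees. Two cheeks 127 mm apart (3.5 mm of play each side of the sandwich), flared at the top, reach 76 mm up the slope and 16 mm out in front of the gasket. Red cam clamps, swung open, on their outer sides. Origin: centre of its underside; front faces -x
- ledge (a point): top of the ledge, mid width, at the foot of the gasket: it is 26 mm deep, square to the gasket, not slippery, and carries the sandwich's lower edge: set it down close to the gasket, it will not slide there. The back plate ends 84 mm up the slope from here, so the top 46 mm of a seated sandwich stand free, front and rear
- gasket: black sponge gasket: rectangular frame 104 mm wide, 76 high (5 to 81 mm above the ledge), 10 mm proud of the back plate. Axes: x straight into the gasket (20 degrees below level), y along the ledge, z up the slope. Origin: on its front face, at the ledge, mid width: a seated sandwich has its lower edge at z = 0, its white face at x = 0. Moves with the face when squeezed
- gasket_squeeze (a joint): how far the gasket is squeezed in, m: 0 free, grows with the push by 1 mm for each 2 N (10 N is 0.005); stop at 0.009
- beaker: clear 100 ml beaker, 69 mm wide, 85 mm high; a bystander; origin: centre of its underside
- tape_roll: green roll of label tape lying flat, 69 mm across, 18 mm high; a bystander; origin: centre of its underside
- timer: white bench timer lying flat, 64 x 64 x 16 mm; a bystander; origin: centre of its underside
- marker_1: white marker pen with a blue cap, lying, 135 mm long, 17 mm thick; a bystander; origin: centre of its underside
- dropper_green: small white dropper bottle with a green cap, 25 mm wide, 67 mm high; a bystander; origin: centre of its underside
- dropper_yellow: small white dropper bottle with a yellow cap, 25 mm wide, 67 mm high; a bystander; origin: centre of its underside

How it is judged (in metres and radians):
On the way, in this order (a step that is already met when the one before it is completed fails the run):
1. the sandwich is lifted clear of the rack's pins (height (world z) of sandwich above 0.062 m), for 0.1 s.
2. the sandwich stands on the ledge between the cheeks and leans with its white face flat on the gasket (y of sandwich in the frame of gasket between -0.006 and 0.006 m and z of sandwich in the frame of gasket between -0.004 and 0.004 m and x of sandwich_back in the frame of gasket above -0.003 m and angle between the z axis of sandwich and the z axis of gasket, either way round below 0.06 rad and angle between the y axis of sandwich and the y axis of gasket, either way round below 0.06 rad and contact force between sandwich and gasket above 0.1 N), for 0.2 s.
At the end, for the whole second after the job is handed in: The sandwich stands on the ledge (lower edge within 4 mm of it, within 6 mm of the middle), white face on the gasket (within 3 mm) and flat on it (within 0.06 rad), at rest, and presses on the gasket with 5 to 15 N because the robot keeps pushing it (with 3 N or more) (y of sandwich in the frame of gasket between -0.006 and 0.006 m and z of sandwich in the frame of gasket between -0.004 and 0.004 m and x of sandwich_back in the frame of gasket above -0.003 m and angle between the z axis of sandwich and the z axis of gasket, either way round below 0.06 rad and angle between the y axis of sandwich and the y axis of gasket, either way round below 0.06 rad and contact force between sandwich and gasket between 5 and 15 N and linear speed of sandwich below 0.01 m/s and contact force between any of the fingers, the arm and sandwich above 3 N); the arm keeps its last pose, push and grip.
It fails at once if the sandwich is rammed against the stand with more than 80 N (contact force between sandwich and stand above 80 N).
It fails at once if the green plate is taken, shifted or tipped in the rack (distance of blank from where it was at the start of the episode above 0.02 m or angle between blank's own z axis and vertical above 0.3 rad).
It fails at once if a bystander is shifted more than 30 mm (distance of any of beaker, tape_roll, timer, marker_1, dropper_green, dropper_yellow from where it was at the start of the episode above 0.03 m).
It also fails if it takes over 58 s, if anything falls off the work surface, if the arm or the gripper's body presses on something with over 40 N, if the wrist force passes 120 N, or if a joint passes its speed limit or range.

## Working session

There is one attempt and no reset: what is moved stays moved. The work goes in short steps, each a Python script; the robot and the scene stay as the last script left them, time stands still between calls to the robot, and variables do not carry over. Pictures are saved under pics/ and viewed, at most 10 in all, crops included, and the job is handed in when it is done.

```bash
mkdir -p pics; python3 - <<'E'
from cell import env
import cv2,numpy as np
for n in("scene","side"):
    cv2.imwrite(f"pics/{n}0.png",env.read_camera(n)[:,:,::-1]); i=env.camera_info(n)
    print(n,i["fx"],i["cx"],i["cy"],np.round(i["R"],4).tolist(),np.round(i["t"],1), np.round(-np.array(i["R"]).T@i["t"],0))
i=env.camera_info("wrist");print(i)
cv2.imwrite("pics/wrist0.png",env.read_camera("wrist")[:,:,::-1])
s=env.state();print(s["clock"],s["tool_rot"],s["contact_force"])
E
```

```text
scene 410.9332344030146 316.7824974856048 199.4975353937457 [[0.4755, -0.8796, -0.0132], [-0.4567, -0.234, -0.8583], [0.7519, 0.4142, -0.513]] [-320.8  346.2  891.3] [-359. -570.  750.]
side 434.28434441790034 317.0024261953278 201.5149318042359 [[0.5709, 0.821, 0.0065], [0.5867, -0.4024, -0.7028], [-0.5744, 0.405, -0.7114]] [-273.9 -261.2 1875.7] [1387. -640. 1153.]
{'fx': 309.51126953437114, 'fy': 309.51126953437114, 'cx': 321.53759474325483, 'cy': 196.39042466280964, 'tool_from_camera': array([[-4.31805442e-04, -9.58561890e-01, -2.84884039e-01,
         7.84910042e+01],
       [ 9.99999473e-01, -1.48703740e-04, -1.01537270e-03,
         1.11186672e+00],
       [ 9.30934252e-04, -2.84884328e-01,  9.58561450e-01,
        -1.67061715e+02],
       [ 0.00000000e+00,  0.00000000e+00,  0.00000000e+00,
         1.00000000e+00]])}
0.15 [[-9.67979253e-01  2.51030141e-01 -1.82605570e-04]
 [ 2.51030179e-01  9.67978540e-01 -1.18116438e-03]
 [-1.19749587e-04 -1.18918213e-03 -9.99999286e-01]] [-0.91385303  0.57244612 -1.36577759]
```

View pics/scene0.png

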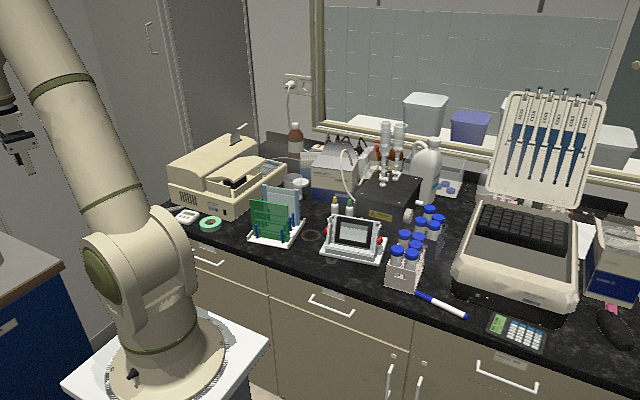

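View pics/side0.png

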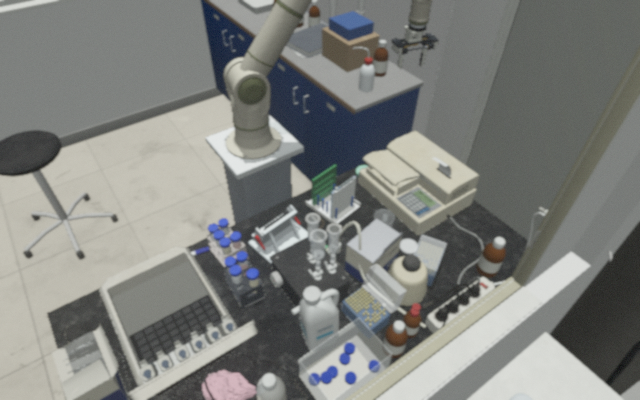

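The scene view shows the rack at about (275,232), with the green plate in front and the sandwich behind it, and the stand at about (352,245). The side view is blurry but consistent with this. Next I'll get coarse positions and look with the wrist camera.

```bash
cat > h.py <<'E'
from cell import env
import cv2,numpy as np
def K(i): return np.array([[i["fx"],0,i["cx"]],[0,i["fy"],i["cy"]],[0,0,1.]])
def cam(n,pose=None):
    """K, R, t (world to camera)"""
    i=env.camera_info(n)
    if n!="wrist": return K(i),np.array(i["R"]),np.array(i["t"])
    p,Rt=pose; T=np.eye(4);T[:3,:3]=Rt;T[:3,3]=p
    M=np.linalg.inv(T@i["tool_from_camera"]); return K(i),M[:3,:3],M[:3,3]
def onplane(c,uv,z=0.,n=np.array([0,0,1.])):
    k,R,t=c; uv=np.atleast_2d(uv).astype(float)
    d=(np.linalg.inv(k)@np.c_[uv,np.ones(len(uv))].T).T@R; o=-R.T@t
    return o+d*((z-o@n)/(d@n))[:,None]
def proj(c,X):
    k,R,t=c; p=(k@(R@np.atleast_2d(X).T+t[:,None])).T; return p[:,:2]/p[:,2:]
def shot(name):
    s=env.state(); pose=(s["eef_pos"],s["tool_rot"]); im=env.read_camera("wrist")[:,:,::-1].copy()
    cv2.imwrite(f"pics/{name}.png",im); np.savez(f"pics/{name}.npz",p=pose[0],R=pose[1]); return im,cam("wrist",pose)
def load(name):
    d=np.load(f"pics/{name}.npz"); return cv2.imread(f"pics/{name}.png"),cam("wrist",(d["p"],d["R"]))
E
python3 - <<'E'
from h import *
c=cam("scene")
print(np.round(onplane(c,[[247,238],[284,247],[305,221],[320,254],[380,264],[387,236],[210,224],[187,215],[312,236],[350,215],[335,213],[440,305]])))
im=cv2.imread("pics/scene0.png")[150:300,170:390]; cv2.imwrite("pics/crop0.png",cv2.resize(im,None,fx=3.6,fy=3.6,interpolation=cv2.INTER_CUBIC))
E
```

```text
[[ 438.  117.    0.]
 [ 452.   -9.    0.]
 [ 602.    4.    0.]
 [ 472. -120.    0.]
 [ 510. -291.    0.]
 [ 646. -262.    0.]
 [ 445.  271.    0.]
 [ 451.  377.    0.]
 [ 539.  -56.    0.]
 [ 702. -111.    0.]
 [ 690.  -61.    0.]
 [ 431. -478.    0.]]
```

View pics/crop0.png

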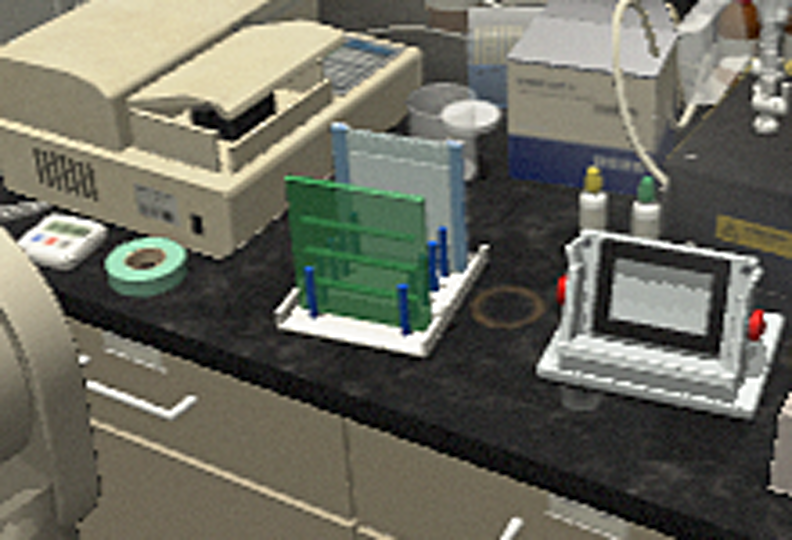

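The sandwich (blue-edged) is in the rear place of the rack and the green blank is in front. The stand faces the robot, with its gasket window at around crop (660,300). I'll move the wrist camera overhead.

```bash
python3 - <<'E'
from h import *
s=env.state();p=np.array(s["eef_pos"])
Rd=np.array([[-1,0,0],[0,1,0],[0,0,-1.]])
for tgt in([520,-20,330],[500,-90,330]):
    print(env.inverse_kinematics(tgt,Rd))
env.movel(p+[0,0,130],vel=200)
env.reach([530,0,330],Rd); shot("w1")
env.reach([530,-160,330],Rd); shot("w2")
print(env.state()["clock"],env.state()["contact_force"])
E
```

```text
[-21.25241645  13.59776267  21.68447785 111.17370587  -5.99329342
  56.30373989  93.21198293]
[-19.57438441  13.03573521  29.23832375 112.83588714  -7.63859208
  55.97971948 103.32189968]
4.4917 [-0.16989585 -0.06521756  0.04113009]
```

View pics/w1.png

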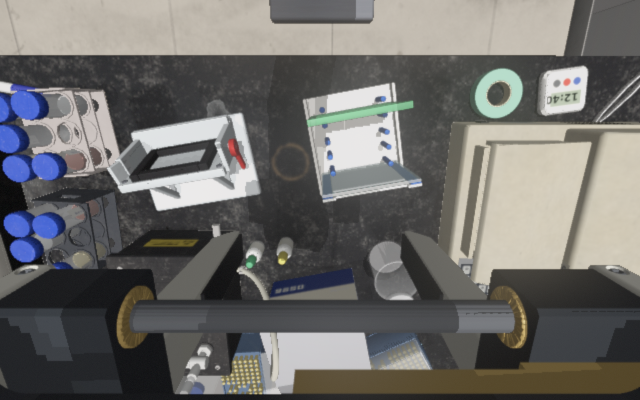

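View pics/w2.png

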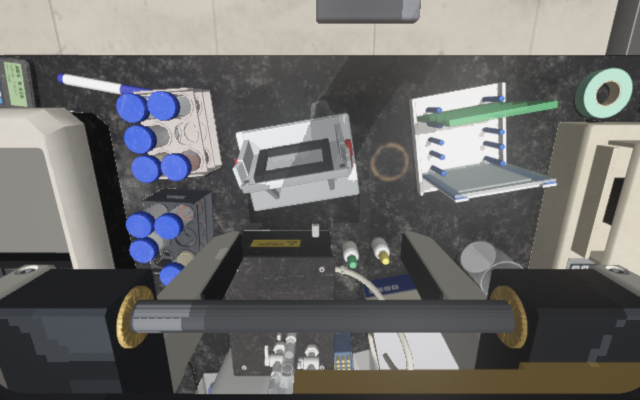

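Both views show the stand base at about (239..358,113..210) in w2. The rack is at about (415..505,85..195), with the sandwich's top edge as the lower line from (455,195) to (555,182) and the green plate above it. I'll take two closer shots for accurate fits.

```bash
python3 - <<'E'
from h import *
Rd=np.array([[-1,0,0],[0,1,0],[0,0,-1.]])
a=np.radians(12); 
env.reach([560,-245,240],Rd); shot("s1")
env.reach([520,-170,250],Rd); shot("s2")
env.reach([560,50,260],Rd); shot("r1")
print(env.state()["clock"])
L=[]
for n,(x0,y0,x1,y1) in {"s1":(190,60,450,260),"s2":(190,60,450,260),"r1":(190,60,450,260)}.items():
    L.append(cv2.imread(f"pics/{n}.png")[50:250,180:450])
im=np.hstack([cv2.resize(L[0],(400,300),interpolation=2),cv2.resize(L[1],(400,300),interpolation=2)])
im2=np.hstack([cv2.resize(L[2],(400,300),interpolation=2),cv2.resize(cv2.imread("pics/r1.png"),(400,300))])
cv2.imwrite("pics/m1.png",np.vstack([im,im2]))
E
```

```text
6.55
```

View pics/m1.png

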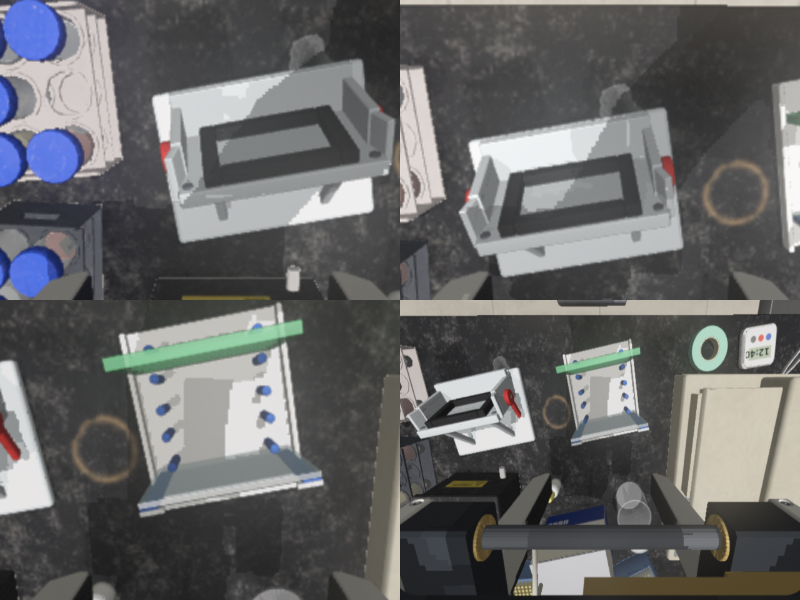

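The stand, gasket frame, rack and sandwich top edge are all clear. In the r1 crop the sandwich's rear top edge runs from (140,513) to (322,480). Next I'll extract corners.

```bash
cat > meas.py <<'E'
from h import *
def gcorn(n):
    im,c=load(n); g=cv2.cvtColor(im,cv2.COLOR_BGR2GRAY)
    seed={"s1":(180+270/1.481,50+115/1.5),"s2":(180+(570-400)/1.481,50+166/1.5)}[n]
    m=(g<62).astype(np.uint8); m=cv2.morphologyEx(m,cv2.MORPH_OPEN,np.ones((2,2),np.uint8))
    k,lab,st,ce=cv2.connectedComponentsWithStats(m,connectivity=4)
    ys,xs=np.nonzero(m); i=np.argmin((xs-seed[0])**2+(ys-seed[1])**2); l=lab[ys[i],xs[i]]
    cs,_=cv2.findContours((lab==l).astype(np.uint8),cv2.RETR_EXTERNAL,cv2.CHAIN_APPROX_NONE)
    h=cv2.convexHull(cs[0]); 
    q=cv2.approxPolyN(h,4)[0].astype(float) if hasattr(cv2,"approxPolyN") else cv2.approxPolyDP(h,6,True)[:,0].astype(float)
    return im,c,q,st[l]
if __name__=="__main__":
    out=[]
    for n in("s1","s2"):
        im,c,q,st=gcorn(n); print(n,q.tolist(),st)
        cr=cv2.resize(im[80:200,240:440],(400,240),interpolation=0)
        for p in q: cv2.circle(cr,tuple(int(v) for v in ((p-[240,80])*2+1)),2,(0,0,255),-1)
        out.append(cr)
    im,c=load("r1"); cr=cv2.resize(im[150:200,265:405],(800,286),interpolation=0)
    cv2.imwrite("pics/m2.png",np.vstack([np.hstack(out),cr]))
E
python3 meas.py
```

```text
s1 [[423.0, 151.0], [409.0, 157.0], [374.0, 127.0], [402.0, 121.0]] [375 122  47  35 552]
s2 [[267.0, 189.0], [259.0, 206.0], [246.0, 208.0], [251.0, 189.0]] [248 189  16  19 204]
```

View pics/m2.png

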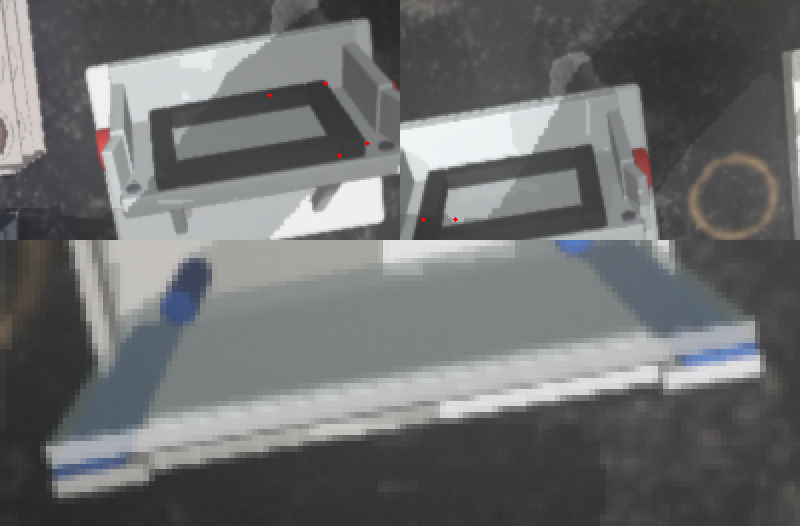

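The gasket mask broke at the shadow edge, so I need a higher threshold. The sandwich's top-face corners in the lower strip are (46,450), (57,497), (762,372) and (757,322). I'll fix the mask and fit.

```bash
cat > fit.py <<'E'
from h import *
from scipy.optimize import least_squares
seeds={"s1":((318,132),(150,110,326,80,367,147,155,189)),"s2":None}
def gcorn(n,thr):
    im,c=load(n); g=cv2.cvtColor(im,cv2.COLOR_BGR2GRAY).astype(np.uint8)
    m=((g<thr)&((im.max(2).astype(int)-im.min(2))<30)).astype(np.uint8)
    k,lab,st,ce=cv2.connectedComponentsWithStats(m,connectivity=4)
    good=[]
    for l in range(1,k):
        x,y,w,h,a=st[l]
        if 90<w<150 and 35<h<75 and a>1200: good.append(l)
    res=[]
    for l in good:
        cs,_=cv2.findContours((lab==l).astype(np.uint8),cv2.RETR_EXTERNAL,cv2.CHAIN_APPROX_NONE)
        q=cv2.approxPolyN(cv2.convexHull(cs[0]),4)[0].astype(float)
        res.append((st[l].tolist(),q[np.argsort(np.arctan2(*(q-q.mean(0)).T[::-1]))]))
    return c,res
def Rg(yaw):
    l=np.radians(20); cy,sy=np.cos(yaw),np.sin(yaw)
    Y=np.array([-sy,cy,0]); F=np.array([cy,sy,0]); Z=np.array([0,0,1.])
    return np.c_[F*np.cos(l)-Z*np.sin(l),Y,F*np.sin(l)+Z*np.cos(l)]
if __name__=="__main__":
    D=[]
    for n in("s1","s2","w2"):
        for thr in(75,85,95,105):
            c,r=gcorn(n,thr); print(n,thr,[(a,q.round(1).tolist()) for a,q in r])
    c=load("r1")[1]
    a=np.array([[46,450],[57,497],[762,372],[757,322]])/[5.714,5.72]-.5+[265,150]
    X=onplane(c,a,138); print(X.round(1)); A=X[:2].mean(0);B=X[2:].mean(0)
    print("sandwich top",((A+B)/2).round(1),"len",np.linalg.norm(B-A),"yaw",np.degrees(np.arctan2(*((A-B)*[-1,1,1])[:2])) , "thick",np.linalg.norm(X[1]-X[0]),np.linalg.norm(X[2]-X[3]))
E
python3 fit.py
```

```text
s1 75 [([316, 120, 106, 55, 2529], [[315.0, 135.0], [401.0, 120.0], [427.0, 156.0], [318.0, 174.0]])]
s1 85 [([315, 120, 108, 55, 2768], [[315.0, 135.0], [401.0, 120.0], [427.0, 157.0], [318.0, 175.0]])]
s1 95 [([315, 120, 108, 55, 2897], [[315.0, 135.0], [402.0, 119.0], [427.0, 157.0], [318.0, 175.0]])]
s1 105 [([315, 120, 108, 56, 2997], [[314.0, 134.0], [402.0, 119.0], [428.0, 157.0], [318.0, 176.0]])]
s2 75 [([548, 120, 92, 69, 2002], [[545.0, 136.0], [649.0, 116.0], [592.0, 188.0], [567.0, 185.0]]), ([246, 153, 97, 55, 1837], [[255.0, 166.0], [335.0, 152.0], [343.0, 192.0], [243.0, 208.0]])]
s2 85 [([246, 152, 97, 56, 2168], [[255.0, 166.0], [335.0, 152.0], [343.0, 192.0], [243.0, 208.0]])]
s2 95 [([246, 152, 97, 56, 2498], [[254.0, 166.0], [336.0, 152.0], [344.0, 193.0], [243.0, 209.0]])]
s2 105 [([246, 152, 98, 57, 2599], [[254.0, 165.0], [336.0, 151.0], [344.0, 193.0], [243.0, 209.0]])]
w2 75 []
w2 85 []
w2 95 []
w2 105 []
[[601.   -0.8 138. ]
 [610.    0.7 138. ]
 [586.7 124.1 138. ]
 [577.5 122.6 138. ]]
sandwich top [593.8  61.7 138. ] len 125.62568577781225 yaw -169.26724573536606 thick 9.093586893476798 9.242177398340258
```

```bash
cat > fit2.py <<'E'
from fit import *
P=[];
for n in("s1","s2"):
    c,r=gcorn(n,95); r=[x for x in r if x[0][0]<400][0][1]; r=r+np.sign(r-r.mean(0))*.3
    P.append((c,r))
# corner order: foot -y(left), foot +y, top +y, top -y
def M(w,h,z0): return np.array([[0,-w/2,z0],[0,w/2,z0],[0,w/2,z0+h],[0,-w/2,z0+h]])
def res(p,full=False):
    s=p[4] if full else 1
    X=(Rg(p[3])@(M(104*s,76*s,5)).T).T+p[:3]
    return np.concatenate([(proj(c,X)-q).ravel() for c,q in P])
for full in(False,True):
    f=least_squares(lambda p:res(p,full),[570,-200,30,-.15]+([1.] if full else []))
    print(f.x.round(3),np.degrees(f.x[3]),np.sqrt(2*f.cost/16),f.fun.reshape(-1,2).round(1).tolist())
    if not full: np.save("gasket.npy",f.x)
im,c=load("r1"); g=cv2.cvtColor(im,cv2.COLOR_BGR2GRAY)
for col in(276,280,285,392,395): print(col,g[205:240,col] if col<300 else g[195:225,col])
print(g[225:234,268:282]);print(g[203:216,390:402])
E
python3 fit2.py
```

```text
[ 5.07532e+02 -2.00486e+02  4.40670e+01  1.69000e-01] 9.663795161732567 2.0805854243244313 [[-0.5, 2.7], [2.7, 3.1], [0.1, -3.2], [-0.5, -2.8], [-1.7, 2.9], [0.3, 2.9], [-0.4, -1.9], [0.0, -1.7]]
[ 5.08000e+02 -2.00402e+02  3.90030e+01  1.69000e-01  1.02100e+00] 9.664608045300476 2.0297313289456596 [[-1.3, 2.8], [2.5, 3.1], [0.1, -2.9], [-1.4, -2.4], [-1.6, 2.6], [1.1, 2.5], [0.5, -2.1], [0.1, -1.8]]
276 [43 46 44 43 42 41 43 43 43 42 42 46 54 50 49 49 45 40 37 39 45 54 55 51
 48 50 55 54 47 38 42 46 49 53 52]
280 [40 37 38 40 43 44 43 42 40 38 38 37 36 40 44 48 51 55 60 60 60 61 59 56
 54 55 52 42 39 37 39 44 47 42 40]
285 [41 40 41 40 42 43 42 41 40 41 40 40 39 37 38 38 38 39 40 40 44 51 59 61
 51 46 45 38 37 39 40 45 46 44 48]
392 [58 58 58 57 57 58 57 55 59 64 67 67 61 62 67 62 59 58 56 57 59 67 75 71
 66 60 59 59 61 61]
395 [58 58 58 57 58 60 58 56 59 64 65 65 61 60 63 61 60 60 59 60 62 67 70 71
 68 60 63 63 59 61]
[[35 38 43 50 52 51 47 45 45 52 57 59 60 60]
 [36 36 38 43 47 50 47 47 54 57 57 59 61 63]
 [38 38 35 37 42 47 48 52 55 53 54 55 59 63]
 [40 39 37 34 37 44 49 51 51 50 49 50 56 63]
 [42 39 35 35 37 42 49 49 48 47 46 49 54 60]
 [37 38 36 37 41 47 50 51 50 47 46 50 55 59]
 [33 35 38 39 45 51 54 53 55 51 47 49 52 53]
 [33 37 42 40 48 55 54 52 54 52 45 44 42 42]
 [33 37 41 43 47 49 46 45 47 47 45 42 39 38]]
[[62 61 59 60 60 59 65 70 69 67 65 66]
 [69 69 64 68 68 64 63 64 65 65 66 65]
 [69 69 67 71 71 65 62 62 62 62 65 63]
 [63 66 67 70 69 65 62 60 61 59 62 61]
 [64 63 61 61 62 61 62 62 60 61 60 60]
 [63 62 62 62 61 60 61 62 63 61 61 60]
 [60 64 67 65 65 63 61 61 62 60 60 59]
 [57 59 62 62 60 61 59 59 60 60 61 60]
 [56 58 59 59 60 60 58 58 58 59 60 60]
 [56 56 58 60 60 60 58 58 58 60 60 59]
 [56 56 56 58 58 59 58 57 58 61 61 59]
 [56 57 57 59 60 60 58 58 59 63 63 60]
 [59 60 59 62 63 62 59 61 61 66 66 61]]
```

```bash
sed -i 's/\[0,w\/2,z0+h\],\[0,-w\/2,z0+h\]/[10,w\/2,z0+h],[10,-w\/2,z0+h]/' fit2.py; sed -i '/^im,c=load/,$d' fit2.py
cat >> fit2.py <<'E'
# sandwich top face corners from masks: bright pixels vs dark bench, lower silhouette
im,c=load("r1"); g=cv2.cvtColor(im,cv2.COLOR_BGR2GRAY)
print(g[186:197:1,270:284]);print(g[162:176,391:402])
E
python3 fit2.py
```

```text
[ 5.03257e+02 -2.01174e+02  4.09640e+01  1.69000e-01] 9.674917678840387 1.2942069712735171 [[-1.1, -1.3], [1.7, -1.0], [-1.7, 1.0], [0.5, 0.9], [-1.9, -1.0], [-0.3, -1.1], [-0.1, 1.0], [2.8, 0.8]]
[ 5.03227e+02 -2.01179e+02  4.12870e+01  1.69000e-01  9.99000e-01] 9.674871002522494 1.2938906568375723 [[-1.1, -1.3], [1.7, -1.0], [-1.7, 1.0], [0.6, 0.8], [-1.9, -1.0], [-0.4, -1.0], [-0.2, 1.0], [2.8, 0.8]]
[[ 45  44  75 155 166 169 172 174 175 174 174 174 173 174]
 [ 44  43  66 136 168 173 173 174 173 170 167 166 165 164]
 [ 47  43  52 104 162 166 164 164 162 145 126 116 104  97]
 [ 48  44  43  70 134 119  99  91  93  89  88  91  90  97]
 [ 45  44  43  49  77  86  87  91  99 106 117 129 133 147]
 [ 44  43  45  51  91 120 130 139 153 162 164 164 164 165]
 [ 43  45  44  61 128 160 163 165 166 167 167 163 160 160]
 [ 42  44  43  55 111 157 160 160 158 157 155 135 117 112]
 [ 42  43  44  46  82 125 113 108  92  78  75  67  61  59]
 [ 42  44  44  43  49  60  55  54  49  45  46  48  47  44]
 [ 41  41  42  42  42  42  41  42  44  44  43  44  45  44]]
[[101 103 103  94  79  75  71  73  76  73  71]
 [101 104 110 110 107 106  78  77  77  76  70]
 [121 121 134 144 155 162  96  75  77  77  70]
 [169 171 172 174 174 169  99  72  76  77  72]
 [174 175 175 175 176 171 107  75  74  76  74]
 [174 174 172 170 167 162 104  73  71  72  72]
 [167 165 154 135 120 116  87  69  66  66  67]
 [129 131 128 130 137 138 134  84  67  64  64]
 [143 158 161 173 187 192 198 115  70  65  62]
 [194 217 220 221 222 222 217 129  75  69  64]
 [222 224 224 224 220 217 212 137  86  74  65]
 [216 215 213 211 191 166 157 103  90  79  70]
 [158 140 120 114 100  89  88  86  95  86  75]
 [ 87  85  76  71  69  70  74  84  95  90  79]]
```

```bash
python3 - <<'E'
from h import *
T=env.camera_info("wrist")["tool_from_camera"]
def R(t,yaw=0):
    t=np.radians(t);c,s=np.cos(t),np.sin(t); x=np.array([-c,0,-s]);z=np.array([s,0,-c]); 
    A=np.c_[x,np.cross(z,x),z]; y=np.radians(yaw); return np.array([[np.cos(y),-np.sin(y),0],[np.sin(y),np.cos(y),0],[0,0,1]])@A
G=np.array([515,-200,80.])
ok=[]
for t in(40,35,30,25,20):
  for yaw in(10,-10,30):
    for d in(270,310,350):
        A=R(t,yaw); ax=A@T[:3,2]; cp=G+[0,0,-10]-ax*d; p=cp-A@T[:3,3]
        q=env.inverse_kinematics(p,A)
        if q is not None: ok.append((t,yaw,d)); 
print(ok)
n=0;used=set()
for t,yaw,d in ok:
    if yaw in used: continue
    A=R(t,yaw); p=G+[0,0,-10]-A@T[:3,2]*d-A@T[:3,3]
    if n==2: break
    try: env.reach(p,A)
    except env.MotionError as e: print(e);continue
    used.add(yaw); shot(f"f{n}");print(t,yaw,d,p.round()); n+=1
print(env.state()["clock"],env.state()["contact_force"])
cv2.imwrite("pics/m3.png",np.hstack([cv2.resize(cv2.imread(f"pics/f{i}.png")[50:350,170:470],(400,400)) for i in range(n)]))
E
```

```text
[(40, 30, 270), (40, 30, 310), (40, 30, 350), (35, 10, 270), (35, 10, 310), (35, 10, 350), (35, 30, 270), (35, 30, 310), (35, 30, 350), (30, 10, 270), (30, 10, 310), (30, 10, 350), (30, -10, 270), (30, -10, 310), (30, 30, 270), (30, 30, 310), (30, 30, 350), (25, 10, 270), (25, 10, 310), (25, 10, 350), (25, -10, 270), (25, -10, 310), (25, -10, 350), (25, 30, 270), (25, 30, 310), (25, 30, 350), (20, 10, 270), (20, 10, 310), (20, 10, 350), (20, -10, 270), (20, -10, 310), (20, -10, 350), (20, 30, 270), (20, 30, 310), (20, 30, 350)]
40 30 270 [ 465. -229.  141.]
35 10 270 [ 464. -210.  146.]
10.6083 [-0.26852518  0.4251538   0.36370649]
```

View pics/m3.png

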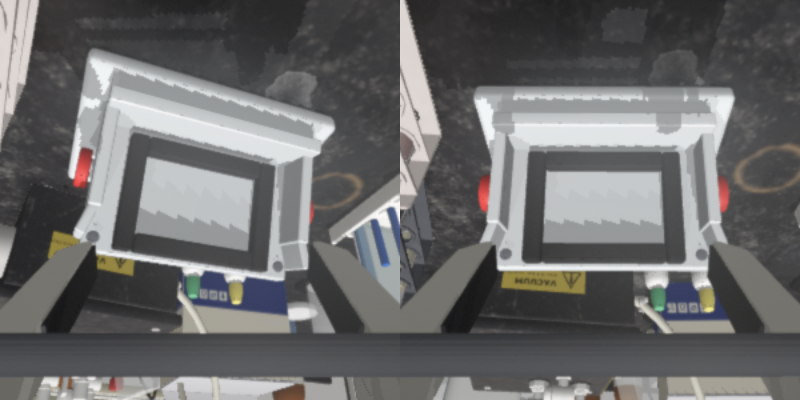

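The front views show the gasket squarely: in f1 its outer frame is at about (525..685,150..262) of the right half. Next I'll refit with these.

```bash
cat > fit3.py <<'E'
from fit import *
P=[]
def g2(n):
    im,c=load(n); g=cv2.cvtColor(im,cv2.COLOR_BGR2GRAY)
    best=None
    for thr in(70,80,90,100):
        m=(g<thr).astype(np.uint8); k,lab,st,ce=cv2.connectedComponentsWithStats(m,connectivity=4)
        for l in range(1,k):
            x,y,w,h,a=st[l]
            if 90<w<150 and 60<h<120 and a>2500 and 200<ce[l][0]<440:
                cs,_=cv2.findContours((lab==l).astype(np.uint8),cv2.RETR_EXTERNAL,cv2.CHAIN_APPROX_NONE)
                q=cv2.approxPolyN(cv2.convexHull(cs[0]),4)[0].astype(float)
                q=q[np.argsort(np.arctan2(*(q-q.mean(0)).T[::-1]))]; print(n,thr,st[l],q.round(1).tolist()); best=q
    return c,best
for n in("f0","f1"):
    c,q=g2(n)
    if q is not None: P.append((c,q))
for n in("s1","s2"):
    c,r=gcorn(n,95); r=[x for x in r if x[0][0]<400][0][1]; P.append((c,r))
def M(d): return np.array([[0,-52,5],[0,52,5],[d,52,81],[d,-52,81]],float)
def res(p,s=1):
    X=(Rg(p[3])@(M(p[4])*[1,s,s]).T).T+p[:3]
    return np.concatenate([(proj(c,X)-q).ravel() for c,q in P])
for name,fn,x0 in(("d free",lambda p:res(p),[510,-200,40,.17,5]),("d=0",lambda p:res([*p[:4],0]),[510,-200,40,.17]),("d=10",lambda p:res([*p[:4],10]),[510,-200,40,.17]),("scale",lambda p:res(p,p[5]),[510,-200,40,.17,5,1])):
    f=least_squares(fn,x0,loss="soft_l1")
    print(name,f.x.round(3),np.degrees(f.x[3]).round(2),f.fun.reshape(-1,2).round(1).tolist())
    if name=="d free":np.save("gasket.npy",f.x)
E
python3 fit3.py
```

```text
f0 80 [ 254  151  119  102 2905] [[269.0, 151.0], [374.0, 187.0], [369.0, 253.0], [253.0, 236.0]]
f0 90 [ 254  150  122  103 4367] [[269.0, 149.0], [375.0, 175.0], [369.0, 254.0], [253.0, 236.0]]
f0 100 [ 254  150  122  104 4828] [[268.0, 148.0], [376.0, 174.0], [369.0, 254.0], [253.0, 236.0]]
f1 80 [ 262  165  121   82 2894] [[267.0, 162.0], [380.0, 195.0], [383.0, 246.0], [261.0, 246.0]]
f1 90 [ 262  164  122   83 4008] [[267.0, 164.0], [378.0, 165.0], [384.0, 246.0], [261.0, 246.0]]
f1 100 [ 262  164  122   83 4835] [[266.0, 164.0], [378.0, 164.0], [384.0, 246.0], [261.0, 246.0]]
d free [ 5.06573e+02 -2.00773e+02  3.18850e+01  1.75000e-01  6.73900e+00] 10.03 [[0.5, 0.5], [-0.3, -0.2], [-3.0, -0.2], [-0.7, 0.6], [-0.0, -0.9], [1.1, -0.8], [-1.1, 1.1], [1.2, 1.0], [-0.6, 0.5], [0.5, 0.8], [-3.4, -0.3], [0.6, -0.3], [-0.1, -0.1], [0.1, -0.2], [-0.1, -1.0], [4.3, -1.0]]
d=0 [ 5.07883e+02 -2.00569e+02  3.15390e+01  1.75000e-01] 10.02 [[0.2, 1.1], [-1.0, 0.3], [-0.3, -0.2], [-0.0, 0.2], [0.2, -0.1], [0.9, -0.1], [0.1, 0.2], [0.0, 0.1], [-0.5, 1.6], [0.5, 2.0], [-3.3, -5.1], [-0.3, -4.8], [0.1, 0.9], [0.2, 0.8], [-0.7, -5.1], [2.7, -4.9]]
d=10 [ 5.05236e+02 -2.01028e+02  3.23250e+01  1.77000e-01] 10.14 [[0.7, -0.1], [0.4, -0.7], [-3.8, -0.2], [-0.9, 0.7], [-0.3, -1.5], [1.4, -1.6], [-1.4, 1.3], [1.7, 1.4], [-0.9, -0.5], [0.5, -0.5], [-3.5, 1.1], [1.0, 1.3], [-0.5, -1.0], [-0.1, -1.3], [0.1, 0.2], [4.9, 0.3]]
scale [ 5.06790e+02 -2.00658e+02  3.13720e+01  1.75000e-01  6.32400e+00
  1.00600e+00] 10.0 [[0.2, 0.2], [-0.1, -0.4], [-2.6, -0.0], [-1.0, 0.6], [-0.2, -1.1], [1.4, -1.0], [-0.7, 1.2], [0.9, 1.1], [-0.8, 0.7], [0.7, 1.0], [-3.1, -0.4], [0.4, -0.3], [-0.2, 0.0], [0.4, -0.1], [0.3, -1.0], [4.1, -1.0]]
```

```bash
python3 - <<'E'
from h import *
c=load("r1")[1]
a=np.array([[46,450],[57,497],[762,372],[757,322]])
a=(a-[0,240])/[5.714,5.72]-.5+[265,150]; print(a.round(1).tolist())
X=onplane(c,a,138); print(X.round(1)); A=X[:2].mean(0);B=X[2:].mean(0);d=(B-A)/np.linalg.norm(B-A)
print("top",((A+B)/2).round(1),np.linalg.norm(B-A),"yaw",np.degrees(np.arctan2(-d[0],d[1])))
E
```

```text
[[272.6, 186.2], [274.5, 194.4], [397.9, 172.6], [397.0, 163.8]]
[[557.7   1.2 138. ]
 [565.9   2.7 138. ]
 [544.4 120.8 138. ]
 [536.1 119.4 138. ]]
top [551.  61. 138.] 120.11758826185756 yaw 10.334865604341507
```

The geometry is consistent: the sandwich measures 120.1 mm wide with its top centre at (551,61) and yaw 10.3°. The gasket origin is about (507,-201,32) with yaw 10°. Before grasping I'll check IK for every phase.

```bash
cat > plan.py <<'E'
from fit import *
G0=np.array([507.,-200.7,31.8]); GY=np.radians(10.0); RG=Rg(GY)
SY=np.radians(10.33); ST=np.array([551.,61,138]); DEP=36
def gw(p): return G0+RG@np.array(p,float)
def tool(z,y): return np.c_[np.cross(y,z),y,z]
sx=np.array([np.cos(SY),np.sin(SY),0])
def grasp_R(f): return tool(np.array([0,0,-1.]),f*sx)
def seat_R(f): return tool(-RG[:,2],f*RG[:,0])
def seat_tcp(x,y,z): return gw([x-4.5,y,z+130-DEP])   # x: white face, z: lower edge
def push_R(t,yaw=GY):
    t=np.radians(t);F=np.array([np.cos(yaw),np.sin(yaw),0]);z=F*np.sin(t)-np.array([0,0,np.cos(t)])
    return tool(z,np.array([-F[1],F[0],0]))
E
python3 - <<'E'
from plan import *
f2=lambda q: None if q is None else np.round(q)
for f in(1,-1):
    for p,R in((ST+[0,0,120],grasp_R(f)),(ST-[0,0,DEP],grasp_R(f)),(seat_tcp(-15,0,110),seat_R(f)),(seat_tcp(0,0,0),seat_R(f))): print(f,p.round(),f2(env.inverse_kinematics(p,R)))
for t in(70,60,50,40,30,20,0): print(t,f2(env.inverse_kinematics(gw([-9,0,40]),push_R(t))),f2(env.inverse_kinematics(gw([-80,0,60]),push_R(t))))
E
```

```text
1 [551.  61. 258.] [ 25.  28. -53. 110.  27.  56. -30.]
1 [551.  61. 102.] [ 22.  41. -51. 118.  47.  44. -49.]
1 [ 558. -192.  230.] [ 29.  36. -31.  95.  22.  75.   0.]
1 [ 534. -196.  122.] [ 29.  41. -30. 103.  26.  63.  -5.]
-1 [551.  61. 258.] [ 30.  32. -63. 109.  33.  60. 143.]
-1 [551.  61. 102.] [ 28.  47. -63. 117.  55.  53. 123.]
-1 [ 558. -192.  230.] [ -10.   36.   32.   98.   -9.   69. -146.]
-1 [ 534. -196.  122.] [  -3.   40.   21.  105.   -6.   55. -150.]
70 None None
60 None None
50 [ 77.  68. -71. 146. 153.  48.  -4.] None
40 [ 71.  56. -65. 143. 143.  37.  -6.] [ 79.  50. -68. 146. 144.  31.  -7.]
30 [ 61.  45. -53. 138. 133.  24.  -5.] [ 69.  38. -55. 142. 133.  17.  -4.]
20 [ 42.  36. -29. 133. 115.   7.   7.] [ 69.  39. -63. 136.  83.  25.  40.]
0 [ 55.  50. -63. 119.  60.  52.  56.] [ 60.  42. -63. 124.  53.  48.  63.]
```

```bash
python3 - <<'E'
from plan import *
p=np.array(env.state()["eef_pos"]); env.movel(p+[-0,0,120],vel=250)
R=grasp_R(1)
env.reach(ST+[0,0,120],R); env.gripper_to(0.5)
env.movel(ST+[0,0,20],R,vel=150)
env.movel(ST-[0,0,DEP],R,vel=80)
print(env.state()["contact_force"]); 
env.gripper_to(0.0,35); s=env.state(); print(s["grip_width"]*93,s["grip_force"],s["contact_force"],s["torque"])
env.movel(ST+[0,0,30-DEP],R,vel=50); print(env.state()["contact_force"])
env.movel(ST+[0,0,130-DEP],R,vel=120); s=env.state(); print(s["grip_width"]*93,s["grip_force"],s["contact_force"],s["torque"],s["clock"])
cv2.imwrite("pics/sc2.png",cv2.resize(env.read_camera("scene")[100:300,150:420,::-1],(800,592)))
E
```

```text
Traceback (most recent call last):
cell.MotionError: the arm cannot follow that straight line within its joint ranges
```

```bash
python3 - <<'E'
from plan import *
R=grasp_R(1)
env.reach([520,-170,280],np.array([[-1,0,0],[0,1,0],[0,0,-1.]]))
env.reach(ST+[0,0,120],R); env.gripper_to(0.5)
env.movel(ST+[0,0,20],R,vel=150)
env.movel(ST-[0,0,DEP],R,vel=80)
print(env.state()["contact_force"]); 
env.gripper_to(0.0,35); s=env.state(); print(s["grip_width"]*93,s["grip_force"],s["contact_force"],s["torque"])
env.movel(ST+[0,0,30-DEP],R,vel=50); print(env.state()["contact_force"])
env.movel(ST+[0,0,130-DEP],R,vel=120); s=env.state(); print(s["grip_width"]*93,s["grip_force"],s["contact_force"],s["torque"],s["clock"])
cv2.imwrite("pics/sc2.png",cv2.resize(env.read_camera("scene")[100:300,150:420,::-1],(800,592)))
E
```

```text
[-0.08427371  0.49189734  0.5847646 ]
8.924142869531504 34.99386392533779 [ 0.19233495 -0.34907019  2.35447352] [-0.13444693  0.07759647 -0.04098439]
[-0.74777884  0.95144825 -3.07849612]
8.580477691222757 34.99219469726086 [-0.14940047 -0.09753702 -2.52887614] [-0.11338932  0.06428043  0.04379937] 18.65
```

View pics/sc2.png

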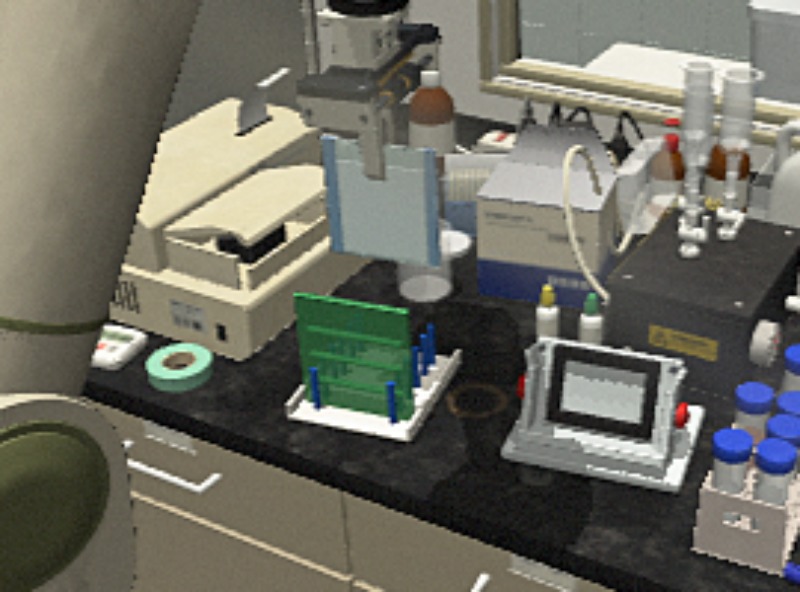

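The sandwich is held straight between the fingertips, the blank is undisturbed and the stand is clear. Now I'll carry it over and lower it in force-checked steps.

```bash
cat > seat.py <<'E'
from plan import *
R=seat_R(1)
def F(f0): return RG.T@(np.array(env.state()["contact_force"])-f0)   # gasket axes
def go(x,y,z,vel): env.movel(seat_tcp(x,y,z),R,vel=vel)
E
python3 - <<'E'
from seat import *
env.reach(seat_tcp(-14,0,115),R); env.pause(.3)
f0=np.array(env.state()["contact_force"]); np.save("f0.npy",f0); print(f0, env.state()["clock"])
go(-12,0,80,120)
stop=False
for z in(60,45,30,20,12,8):
    go(-12,0,z,60); f=F(f0); print(z,f.round(2))
    if np.linalg.norm(f)>6: stop=True;break
print(env.state()["clock"],env.state()["torque"])
E
```

```text
[-0.33346766 -0.72879023 -2.95603787] 19.9917
60 [0.89 1.09 0.11]
45 [1.51 0.77 1.39]
30 [ 1.16  1.39 -0.3 ]
20 [ 0.69  0.16 -0.18]
12 [0.84 0.57 0.02]
8 [0.15 0.36 0.79]
22.5667 [ 0.05556799 -0.52385687 -0.00960746]
```

Free so far. Next: lower until it touches the ledge with a small gap to the gasket, then press in.

```bash
python3 - <<'E'
from seat import *
f0=np.load("f0.npy")
go(-6,0,6,40);print("x-6",F(f0).round(2))
x=-6
while x<-2.5:
    x+=1; go(x,0,6,20); env.pause(.05); f=F(f0)
    if f[0]<-2.5: break
print("x",x,f.round(2))
z=6
while z>-6:
    z-=1; go(x,0,z,15); env.pause(.08); f=F(f0)
    if f[2]>5: break
print("z",z,f.round(2),np.array(env.state()["torque"]).round(2))
x0=x
while x<x0+8:
    x+=1; go(x,0,z,15); env.pause(.08); f=F(f0); print(x,f.round(2))
    if f[0]<-4.5: break
s=env.state();print(s["clock"],s["torque"])
E
```

```text
x-6 [0.26 1.28 0.74]
x -2 [-2.78  1.36  2.2 ]
z -2 [-5.02 -0.03  8.48] [-0.25  0.77 -0.11]
-1 [-6.690e+00 -1.000e-02  1.054e+01]
27.075 [-0.41841957  1.42300738 -0.12819754]
```

The gasket and ledge contacts are felt at x≈-2 and z≈-1.5, as expected. Now I'll release, retreat up the slope, and look from the front.

```bash
python3 - <<'E'
from seat import *
env.gripper_to(0.4,20); env.pause(.2); print(env.state()["grip_width"],env.state()["contact_force"])
p=np.array(env.state()["eef_pos"]); env.movel(p+RG[:,2]*70+RG[:,0]*-2,vel=150)
env.movel(np.array([520,-190,290]),vel=250)
env.gripper_to(0.0)
env.reach(np.array([520,-170,290]),np.array([[-1,0,0],[0,1,0],[0,0,-1.]]))
q=push_R(35)
env.reach([430,-214,190],q)
im,_=shot("f3"); cv2.imwrite("pics/f3c.png",cv2.resize(im[0:330,150:490],(680,560)))
s=env.state();print(s["clock"],s["contact_force"])
for a in([-50,0,60],[-40,0,40],[-9,0,37]): print(env.inverse_kinematics(gw(a),q))
E
```

```text
0.3983040808904968 [ 0.2064884   0.74659714 -0.14737925]
32.8833 [ 0.0849996  -0.02672049 -0.3955045 ]
[ 68.48420572  43.14810791 -56.43734332 142.25007312 145.93139725
  23.76065163 -14.69650847]
[ 67.38118021  46.70782383 -55.96019994 142.72831575 147.00309845
  27.55804184 -14.44724769]
[ 63.65303413  48.4013701  -54.21018273 140.62856764 146.9177366
  28.68054746 -15.16335672]
```

View pics/f3c.png

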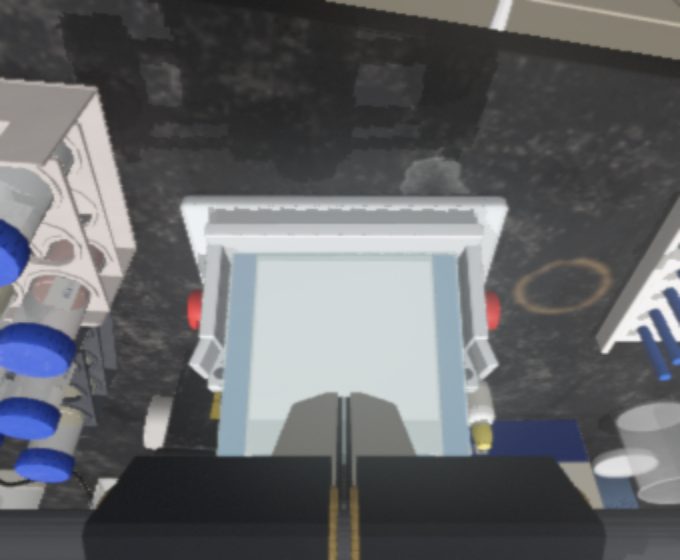

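The plate stands squarely between the cheeks with its foot on the ledge, and the closed fingers are above it. Now the push.

```bash
python3 - <<'E'
from seat import *
q=push_R(35)
for a,v in(([-60,0,70],200),([-40,0,38],120),([-28,0,37],60)):
    env.movel(gw(a),q,vel=v)
env.pause(.3); f0=np.mean([np.array(env.state()["contact_force"])]+[ (env.pause(.05),env.state()["contact_force"])[1] for _ in range(4)],axis=0); print(f0,env.state()["clock"])
x=-28
def meas(n=3): return np.mean([(env.pause(.04),F(f0))[1] for _ in range(n)],axis=0)
while x<-2 and env.state()["clock"]<50:
    x+=1; env.movel(gw([x,0,37]),q,vel=25); f=meas(2)
    if f[0]<-1: print(x,f.round(2))
    if f[0]<-8: break
    
f=meas(5)
for _ in range(3):
    e=-9.5-f[0]
    if abs(e)<.7: break
    x-=e*.45; env.movel(gw([x,0,37]),q,vel=10); f=meas(5); print("trim",x,f.round(2))
s=env.state();print(x,f.round(2),s["clock"],s["torque"])
E
```

```text
[ 0.33523421 -0.00077188  0.39399116] 34.775
-16 [-2.69 -0.51 -0.09]
-15 [-5.1  -0.39  1.18]
-14 [-6.21 -0.23  0.61]
-13 [-8.28 -0.17  2.29]
trim -12.303686392078653 [-9.8  -0.7   3.09]
-12.303686392078653 [-9.8  -0.7   3.09] 40.4417 [-0.30730524  1.11668863 -0.11592015]
```

```bash
python3 - <<'E'
from seat import *
for _ in range(4): env.pause(.2); print(F(np.array([.335,0,.394])).round(2))
print(env.job_done(),env.state()["clock"])
E
```

```text
[-10.97  -0.55   2.59]
[-9.88 -1.4   3.57]
[-10.37  -1.09   2.69]
[-10.35  -0.89   3.81]
the job is handed in; nothing more can be done
the job is handed in; nothing more can be done
```

The gel sandwich stands on the ledge between the cheeks, white face on the gasket, and the arm was holding it there with a steady push of about 10 N when I handed the job in at about 41 s; the judge's verdict was not shown to me.

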